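# Zero a board clamp's click dial and back it off five clicks

## Task

Set the board clamp for the next student: turn its blue dial clockwise until it is fully home against its stop, without forcing it hard against the stop, then turn it back anticlockwise by exactly five clicks. Then swing the red lock lever all the way over, away from the jaw, let go, and leave the jar, dish and practice board where they are.

Things in the scene. Friction and masses are not known exactly. Their poses are not given: they have to be found in the camera images.
- clamp: Fixed white board clamp, bed 150 (x) x 250 (y) x 12 mm; origin under the bed's centre. Blue dial at (20, 50) mm, red lock lever at (20, -75) mm in its frame. At its -x edge, beside the dial, a dark steel lip and the aluminium jaw that the dial moves. Its pose on the table varies.
- dial_centre (a point): On the axis of the blue round ribbed dial, 64 mm up (grip height): 42 mm across, axis upright, side 46 to 78 mm above the table, free below down to 28 mm (neck 28 mm across). 24 clicks a turn, 0.12 N m to pass. It drives its spindle through a soft rubber coupling (2 N m/rad), so feel the clicks. Anticlockwise from above opens the jaw. Starts 3 to 9 clicks from the clockwise stop, unmarked.
- head (a joint): Twist of the grey dial head on its stiff rubber mount (rad, anticlockwise from above positive, 0 at rest; 6 N m per rad). Turning the dial hard against its stop twists it: beyond 0.06 rad (0.36 N m) counts as forced.
- jaw (a joint): Opening of the jaw from its home position (m): 0 with the dial home at its stop, 0.2 mm more for each click. The reading is far coarser than a click.
- lock (a joint): Angle of the lock lever (rad): 0 leaning towards the jaw side (clamp's -x), grows to 1.0 at the far end of its swing (leaning to the clamp's +x, locked). It stays where it is left, about 1 N at the ball to move it.
- lock_tip (a point): Centre of the lock lever's red ball, 26 mm across, about 82 mm above the table at either end of the swing (89 mm half-way). It swings about a hinge along the clamp's y, 55 mm below the ball (34 mm above the table), 53 mm in all from end to end. Its grey block is 70 (x) x 50 (y) mm, top 37 mm above the table.
- jar_mid (a point): Amber glass jar, 56 mm across and 80 mm high; point half-way up on its axis. Bystander, loose.
- dish_mid (a point): Small steel dish, 100 mm across and 35 mm high; point on its axis half-way up. Bystander, loose.
- board_mid (a point): Skin-coloured suture practice board lying flat, 100 x 150 x 13 mm; its centre. Bystander, loose.

How it is judged:
By the outcome, as a careful person would: the job done as asked, in the order asked, and still so for the second after the job is handed in, with the robot touching nothing.
It also fails if it takes over 72 s, if anything falls off the work surface, if the arm or the gripper's body presses on something with over 40 N, if the wrist force passes 120 N, or if a joint passes its speed limit or range.

## Robot

A 7-joint arm with a two-finger parallel gripper is mounted at the origin on the work surface. World frame = base frame: x ahead of the robot, y to its left, z up, the work surface at z = 0. Lengths are in m, angles in rad, forces in N, time in s.
With the tool pointing down it reaches from about 0.425 to 0.925 m from the base axis. Payload 6.8 kg.
Tool frame: the origin (TCP) lies midway between the tips of the shut fingers; the grasp point (between the pads) lies 19 mm behind it; z points along the fingers, y is the direction in which the jaws open and shut (so a half turn about z gives the same grasp; the last joint's range is limited). The gripper opens to 85 mm and grips with 20 to 120 N. Pads are 22 mm wide; open, the fingers measure 114 mm over their backs; the gripper's body (76 mm by 85 mm) begins 54 mm behind the grasp point. The pads swing forward as they close: fully open they stand 13 mm farther back than shut.
Start: joints at [-1.371, 0.477, 0.022, 1.555, -0.011, 1.109, -0.083], TCP at [0.204, 0.643, 0.198] pointing down, gripper open.
Joint ranges: [-2.96, 2.96], [-0.34, 2.1], [-1.41, 1.46], [0.24, 2.44], [-1.37, 4.51], [0.17, 1.92], [-2.96, 2.96]. Speed limits (rad/s): [2.39, 2.39, 3.14, 3.14, 3.14, 3.14, 3.14].

## Interface

Orientations are given as a unit quaternion [w, x, y, z].
In Python, from station import bot, vision gives the robot as it stands.
- The arm moves only by the tool move_arm, never from a script. Its argument "increments" is text: rows parted by semicolons, each of 7 numbers parted by spaces: the opening, from 0 (shut) to 1 (fully open), then the shift along the world's x, y, z in mm, then the turn, a rotation vector about the world's x, y, z in rad. In form: grip x y z rx ry rz; .... A call has exactly 8 rows; each row shifts and turns the commanded pose from where the row before left it; what a row does not reach is not made up. A row lasts 1/8 s, in which the tool goes at most 62.5 mm and 10.7 degrees, less where a joint would pass 70% of its speed; a pose out of reach is approached as far as the arm can. A call with a gripper value outside its range is refused whole. The fingers move at their own pace and stop on an object; "newtons" is the grip in N (left out, the last holds). Time passes only in rows, so rows that do not move let the fingers close, or fill a call up. It gives the time, the measured TCP pose, the force and the opening at its end, in the units of the state.
- bot.get_obs(): the state, without advancing time (a new reading comes with each control period).
- vision.read_camera(name): name is "scene" or "top" or "wrist"; returns (picture, depth): 400x640x3 uint8, red, green, blue; 400x640 float32, m along the optical axis (not along the pixel's ray), 0 where there is no reading.
- vision.calibration(name): a dict with "fx", "fy", "cx", "cy" (pixels), "R" (3x3) and "t" (3): a world point X has camera coordinates R X + t; the wrist camera has in their place "hand_eye" (4x4, takes a point from camera to tool coordinates, whose origin is the TCP and whose axes are the flange's). Camera axes: x right, y down, z forward; pixel columns grow to the right and rows downward; lengths in m; the calibration is good to about 2 mm. A picture is of the moment at which its call begins: read the wrist's pose just before it. calibration takes no time and is no camera call.
- bot.hand_in(): hands the job in, once; it reports no verdict.
The state is a dict: "t": time; "q": joint angles; "joint_vel": joint speeds; "joint_torque": joint torques, N m; "eef_pos": TCP position; "tool_rot": TCP orientation; "contact_force": force on the tool from outside, world axes, zero at the start; "torque": the same for the moment, N m; "gripper_width": opening from 0.0 (shut) to 1.0 (fully open).
Only numpy, scipy, OpenCV 4.12 (cv2) and the standard library are available. Lean on these libraries where they do the work, as an engineer would, in place of code of your own. Each camera call takes 0.05 s, during which the arm holds its last target.

## Working session

There is one attempt and no reset: what is moved stays moved. The work goes in short steps, Python scripts to look and compute and a tool call to move; the robot and the scene stay as the last step left them, time stands still between calls to the robot, and variables do not carry over. Pictures are saved under pics/ and viewed, and the job is handed in when it is done.

Besides the shell and the picture viewer there is one more tool, called after "Emit:" as name(argument=value, ...) on one line, values as JSON. move_arm: Moves the arm, as the interface text tells. Its arguments: {"type":"object","properties":{"increments":{"type":"string"},"newtons":{"type":"number"}},"required":["increments"]}

```bash
ls; mkdir -p pics
python3 - <<'E'
from station import bot, vision
import cv2,numpy as np
o=bot.get_obs(); print(o)
for n in ("scene","top"):
    p,d=vision.read_camera(n); cv2.imwrite(f"pics/{n}0.png",p[:,:,::-1]); np.save(f"pics/{n}0.npy",d); np.save(f"pics/{n}0p.npy",p)
    print(n,vision.calibration(n))
print(vision.calibration("wrist"))
E
```

```text
pics
{'t': 0.0, 'q': array([-1.37109669,  0.47782153,  0.02231697,  1.55646536, -0.01149584,
        1.10926685, -0.0830925 ]), 'joint_vel': array([ 0.00020924, -0.00086769, -0.00024684, -0.00078823,  0.00145128,
        0.00135522, -0.00013872]), 'joint_torque': array([ 7.37883929e-04, -5.96437311e+01,  1.60761729e+00, -2.81200576e+01,
        1.23029601e-02,  9.27430432e-03, -1.86153744e-05]), 'eef_pos': array([0.20430809, 0.64265315, 0.19700508]), 'tool_rot': array([-7.57528120e-05,  1.53267734e-01,  9.88184275e-01, -9.13472381e-04]), 'contact_force': array([ 0.75296562,  0.45874008, -0.71972555]), 'torque': array([ 0.01374074, -0.02285352,  0.02168352]), 'gripper_width': 0.9965261839730281}
scene {'fx': 364.07507530326575, 'fy': 364.07507530326575, 'cx': 319.5390497483747, 'cy': 199.00862114449896, 'R': array([[-0.87164577,  0.49005933, -0.00868913],
       [ 0.40762159,  0.71494536, -0.56806493],
       [-0.27217327, -0.49869327, -0.82293787]]), 't': array([ 0.5572624 , -0.22158301,  0.98959038])}
top {'fx': 451.9136673927837, 'fy': 451.9136673927837, 'cx': 314.4139249205395, 'cy': 195.06575217272427, 'R': array([[-5.57773166e-02, -9.98443003e-01, -6.79415084e-04],
       [-9.77291378e-01,  5.47349950e-02, -2.04708680e-01],
       [ 2.04427136e-01, -1.07541143e-02, -9.78822709e-01]]), 't': array([0.05720302, 0.63648495, 0.85812053])}
{'fx': 336.70601989649293, 'fy': 336.70601989649293, 'cx': 319.5673620669175, 'cy': 200.87034616123927, 'hand_eye': array([[ 3.00750716e-04, -9.59257624e-01, -2.82532688e-01,
         7.17936137e-02],
       [ 9.99999953e-01,  3.05283586e-04,  2.79794002e-05,
         3.28390381e-04],
       [ 5.94131392e-05, -2.82532684e-01,  9.59257671e-01,
        -1.75443739e-01],
       [ 0.00000000e+00,  0.00000000e+00,  0.00000000e+00,
         1.00000000e+00]])}
```

View pics/scene0.png

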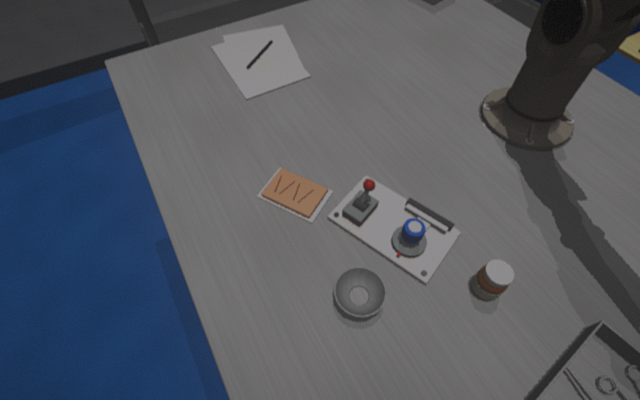

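View pics/top0.png

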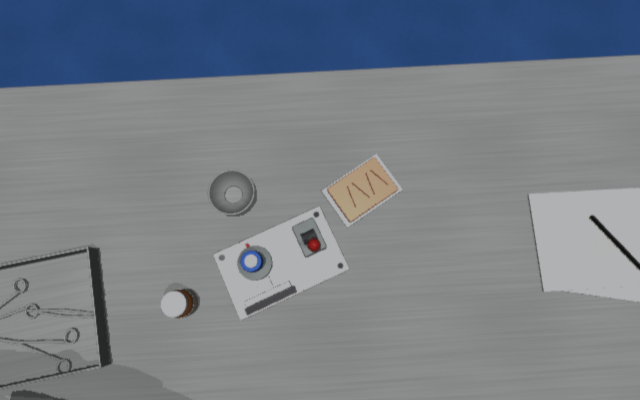

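The top picture shows the clamp with its dial at about (251,261), the red ball at (314,245), the jar at (175,303), the dish at (232,193) and the board at (362,190). The jaw is on the robot side.

```bash
cat > h.py <<'E'
import numpy as np,cv2
from station import bot,vision
def cloud(n,d):
    c=vision.calibration(n); v,u=np.indices(d.shape)
    P=np.stack([(u-c['cx'])/c['fx']*d,(v-c['cy'])/c['fy']*d,d],-1)
    return (P-c['t'])@c['R']
def proj(n,X):
    c=vision.calibration(n); q=np.asarray(X)@c['R'].T+c['t']
    return np.stack([q[...,0]/q[...,2]*c['fx']+c['cx'],q[...,1]/q[...,2]*c['fy']+c['cy']],-1)
E
python3 - <<'E'
from h import *
for n in ("top","scene"):
    p=np.load(f"pics/{n}0p.npy");d=np.load(f"pics/{n}0.npy");W=cloud(n,d)
    hsv=cv2.cvtColor(p,cv2.COLOR_RGB2HSV)
    H,S,V=[hsv[...,i].astype(int) for i in range(3)]
    box=(W[...,0]>.4)&(W[...,0]<.9)&(abs(W[...,1])<.5)&(d>0)
    def rep(name,m):
        m=m&box; w=W[m]; v,u=np.nonzero(m)
        print(n,name,m.sum(),'uv',u.mean().round(1),v.mean().round(1),'med',np.median(w,0).round(4),'min',w.min(0).round(3),'max',w.max(0).round(3))
    rep('red',((H<6)|(H>174))&(S>170)&(V>90)&(W[...,2]>.06))
    rep('blue',(H>105)&(H<130)&(S>120)&(W[...,2]>.03)&(W[...,2]<.1))
    rep('dialtop',(W[...,2]>.07)&(W[...,2]<.085)&(H>100)&(H<130))
    m=box&(W[...,2]>.007)&(W[...,2]<.016)&(S<40)&(V>120)
    rep('bed',m)
    for r in cv2.connectedComponentsWithStats(m.astype(np.uint8))[2]: 
        if r[4]>200: print(r)
    m2=cv2.connectedComponentsWithStats((box&(W[...,2]>.006)).astype(np.uint8))
    for i,r in enumerate(m2[2]):
        if r[4]>100:
            w=W[m2[1]==i]; print(r, w.mean(0).round(3),w.min(0).round(3),w.max(0).round(3), cv2.minAreaRect((w[:,:2]*1000).astype(np.float32)))
E
```

```text
top red 102 uv 313.3 244.3 med [0.5358 0.0296 0.093 ] min [0.525 0.018 0.086] max [0.547 0.04  0.098]
top blue 207 uv 251.8 261.5 med [0.5088 0.15   0.0766] min [0.492 0.133 0.057] max [0.531 0.173 0.082]
top dialtop 866 uv 206.3 285.6 med [0.4532 0.2891 0.0785] min [0.414 0.133 0.071] max [0.531 0.329 0.084]
top bed 5867 uv 281.7 259.5 med [0.5107 0.0925 0.0111] min [ 0.401 -0.499  0.007] max [0.692 0.5   0.016]
[     0      0    640    400 250133]
[ 213  207  136  112 5621]
[     0      0    640    400 241882] [ 0.748  0.006 -0.138] [ 0.199 -1.426 -0.77 ] [1.741 1.311 0.97 ] ((950.6812133789062, -17.30859375), (2741.135986328125, 1439.118896484375), 86.7154769897461)
[ 327  158   71   65 2405] [ 0.656 -0.083  0.012] [ 0.587 -0.16   0.006] [ 0.726 -0.007  0.018] ((658.0595703125, -83.26783752441406), (91.57994079589844, 130.76010131835938), 30.845056533813477)
[ 208  170   47   45 1394] [0.666 0.201 0.021] [0.614 0.149 0.006] [0.711 0.247 0.038] ((661.865966796875, 197.92189025878906), (97.46089935302734, 96.80762481689453), 41.75931930541992)
[ 213  207  136  112 8449] [0.509 0.1  
[... 1449 characters left out ...]
[ 0.401 -0.039  0.006] [0.628 0.243 0.097] ((513.7974853515625, 100.69967651367188), (151.14450073242188, 250.24688720703125), 21.525447845458984)
[ 471  260   43   41 1248] [0.451 0.307 0.059] [0.416 0.278 0.006] [0.469 0.333 0.083] ((442.6656799316406, 306.0869140625), (52.1981201171875, 53.345741271972656), 60.387332916259766)
[ 334  267   53   51 1773] [0.66  0.195 0.02 ] [0.615 0.15  0.006] [0.713 0.247 0.036] ((664.0396118164062, 199.1018829345703), (98.02935028076172, 97.33861541748047), 59.21758270263672)
[528 348  53  52 679] [0.46  0.477 0.029] [0.4   0.466 0.006] [0.522 0.5   0.046] ((459.24462890625, 489.6434631347656), (123.28367614746094, 31.360776901245117), 8.509024620056152)
```

Run:
```python
from h import *
p=np.load("pics/top0p.npy");cv2.imwrite("pics/t_crop.png",cv2.resize(p[140:340,140:410,::-1],None,fx=2.9,fy=2.9,interpolation=cv2.INTER_CUBIC))
```

```text
(no output)
```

View pics/t_crop.png

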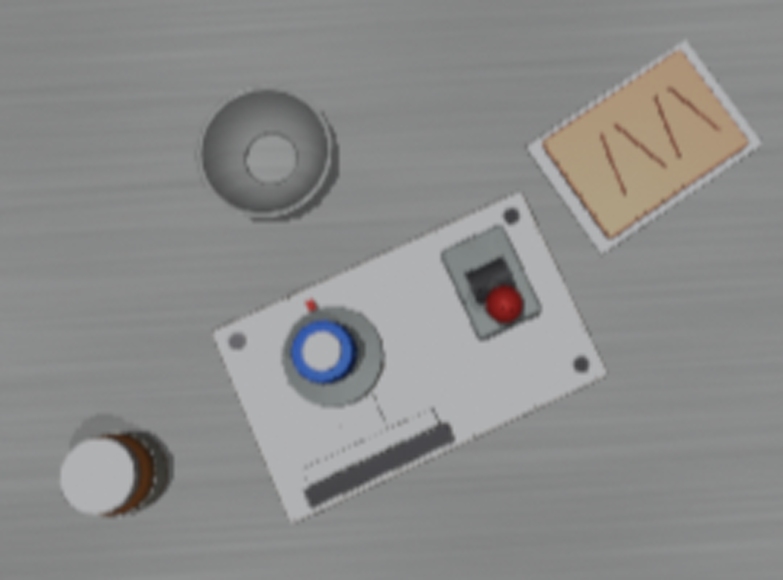

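Emit:
move_arm(increments="1 20 -35 5 0 0 0;1 35 -50 5 0 0 0;1 35 -50 5 0 0 0;1 35 -50 5 0 0 0;1 35 -50 0 0 0 0;1 35 -50 0 0 0 0;1 35 -50 0 0 0 0;1 35 -50 0 0 0 0", newtons=40)

```text
t: 1.1
eef_pos: [0.4702, 0.2564, 0.2179]
tool_rot: [-0.0, 0.153, 0.988, 0.0]
contact_force: [0.8, 1.4, -0.7]
gripper_width: 0.995
```

Emit:
move_arm(increments="1 20 -50 0 0 0 0;1 14 -36 0 0 0 0;1 5 -20 0 0 0 0;1 0 -17 0 0 0 0;1 0 -10 0 0 0 0;1 0 0 0 0 0 0;1 0 0 0 0 0 0;1 0 0 0 0 0 0")

```text
t: 2.1
eef_pos: [0.5084, 0.1262, 0.218]
tool_rot: [-0.0, 0.153, 0.988, 0.0]
contact_force: [-0.4, -0.3, 0.7]
gripper_width: 1.004
```

Run:
```python
from h import *
o=bot.get_obs(); print({k:np.round(v,4) for k,v in o.items()})
p,d=vision.read_camera("wrist"); cv2.imwrite("pics/w1.png",p[:,:,::-1]); np.save("pics/w1.npy",d);np.save("pics/w1p.npy",p)
from scipy.spatial.transform import Rotation as Ro
c=vision.calibration("wrist"); v,u=np.indices(d.shape)
P=np.stack([(u-c['cx'])/c['fx']*d,(v-c['cy'])/c['fy']*d,d],-1)
T=c['hand_eye']; P=P@T[:3,:3].T+T[:3,3]
w,x,y,z=o['tool_rot']; W=P@Ro.from_quat([x,y,z,w]).as_matrix().T+o['eef_pos']
np.save("pics/w1W.npy",W)
H,S,V=cv2.split(cv2.cvtColor(p,cv2.COLOR_RGB2HSV))
for n,m in (('blue',(H>105)&(H<130)&(S>120)&(W[...,2]>.04)),('red',((H<6)|(H>174))&(S>150)&(W[...,2]>.06)),('bed',(d>0)&(W[...,2]>.006)&(W[...,2]<.016)),('top',(d>0)&(W[...,2]>.072)&(W[...,2]<.082))):
    m=m.astype(np.uint8); n_,lab,st,ce=cv2.connectedComponentsWithStats(m)
    for i in range(1,n_):
        if st[i,4]>150:
            w=W[lab==i]; print(n,st[i],ce[i].round(),np.median(w,0).round(4),w.min(0).round(4),w.max(0).round(4),cv2.minAreaRect((w[:,:2]*1000).astype(np.float32)))
```

```text
{'t': np.float64(2.1), 'q': array([-0.6097,  0.2074,  0.2882,  1.9075, -0.0683,  1.036 ,  0.9719]), 'joint_vel': array([ 0.0009, -0.0007,  0.003 ,  0.0013,  0.0014, -0.0008,  0.0011]), 'joint_torque': array([ 8.66000e-02, -3.91427e+01,  2.32870e+00, -2.69761e+01,
        1.31000e-02,  2.60000e-03, -3.00000e-03]), 'eef_pos': array([0.5084, 0.1262, 0.218 ]), 'tool_rot': array([-0.000e+00,  1.526e-01,  9.883e-01,  1.000e-04]), 'contact_force': array([-0.4162, -0.3044,  0.6898]), 'torque': array([-0.0211,  0.0227, -0.0268]), 'gripper_width': np.float64(1.0038)}
blue [326 151  45  46 931] [347. 172.] [0.5066 0.1533 0.0773] [0.44   0.1328 0.0546] [0.533  0.1747 0.3934] ((489.878662109375, 145.08920288085938), (90.78401947021484, 41.66563415527344), 21.12535285949707)
red [223 226  25  24 473] [235. 237.] [0.5347 0.0328 0.0928] [0.44   0.0202 0.0827] [0.5468 0.1482 0.3934] ((488.7647705078125, 82.40550231933594), (23.05530548095703, 162.70578002929688), 42.8503303527832)
bed [620   0  20  88 615] [632.  35.] [0.473  0.4764 0.0104] [0.4374 0.4699 0.006 ] [0.5297 0.4852 0.016 ] ((483.45413208
[... 470 characters left out ...]
4472656, 70.08828735351562), 50.48823547363281)
bed [ 202  278   58   79 2013] [228. 318.] [ 0.6643 -0.0453  0.0127] [ 0.6091 -0.0948  0.0061] [ 0.7144 -0.0057  0.0152] ((661.7604370117188, -63.03643035888672), (65.41635131835938, 99.36382293701172), 30.47806739807129)
top [ 461   12   62   63 2983] [492.  44.] [0.4388 0.3029 0.0793] [0.4148 0.2788 0.072 ] [0.4639 0.329  0.0818] ((439.33905029296875, 303.91717529296875), (49.07965850830078, 49.481815338134766), 7.829677104949951)
top [ 326  153   45   44 1476] [348. 175.] [0.5119 0.154  0.0778] [0.4917 0.1328 0.0722] [0.5342 0.1751 0.0805] ((512.7554931640625, 153.71922302246094), (42.396583557128906, 42.170135498046875), 5.3492536544799805)
```

View pics/w1.png

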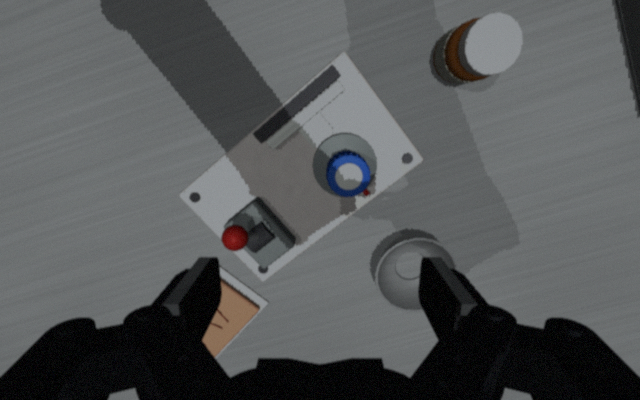

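The wrist view gives the dial at (0.5128, 0.1538) with its pixel centre at (348,175). The bed fit has a yaw of 21.7°, and all the cameras agree.

Emit:
move_arm(increments="1 2 14 -20 0 0 0;1 2 14 -30 0 0 0;1 0 0 -30 0 0 0;1 0 0 -20 0 0 0;1 0 0 -10 0 0 0;1 0 0 -5 0 0 0;1 0 0 0 0 0 0;1 0 0 0 0 0 0")

```text
t: 3.15
eef_pos: [0.5131, 0.1535, 0.1037]
tool_rot: [0.001, 0.153, 0.988, 0.0]
contact_force: [0.7, -0.1, -0.2]
gripper_width: 1.004
```

Emit:
move_arm(increments="1 0 0 -15 0 0 0;1 0 0 -15 0 0 0;1 0 0 -12 0 0 0;1 0 0 -10 0 0 0;1 0 0 -7 0 0 0;1 0 0 -4 0 0 0;1 0 0 0 0 0 0;1 0 0 0 0 0 0")

```text
t: 4.15
eef_pos: [0.5128, 0.1534, 0.0403]
tool_rot: [0.0, 0.153, 0.988, 0.0]
contact_force: [-0.3, 0.2, 0.5]
gripper_width: 0.998
```

```bash
cat > s.py <<'E'
from h import *
from scipy.spatial.transform import Rotation as Ro
o=bot.get_obs(); w,x,y,z=o['tool_rot']; R=Ro.from_quat([x,y,z,w]).as_matrix()
print('t',o['t'],'pos',o['eef_pos'].round(4),'yaw_y_deg',np.degrees(np.arctan2(R[1,1],R[0,1])).round(2),'F',o['contact_force'].round(2),'M',o['torque'].round(4),'tau7',o['joint_torque'][6].round(4),'q7',o['q'][6].round(4),'g',o['gripper_width'].round(3))
E
python3 s.py
```

```text
Traceback (most recent call last):
  File "s.py", line 4, in <module>
    print('t',o['t'],'pos',o['eef_pos'].round(4),'yaw_y_deg',np.degrees(np.arctan2(R[1,1],R[0,1])).round(2),'F',o['contact_force'].round(2),'M',o['torque'].round(4),'tau7',o['joint_torque'][6].round(4),'q7',o['q'][6].round(4),'g',o['gripper_width'].round(3))
                                                                                                                                                                                                                                      ^^^^^^^^^^^^^^^^^^^^^^^^
AttributeError: 'float' object has no attribute 'round'
```

Emit:
move_arm(increments="0.3 0 0 0 0 0 0;0.3 0 0 0 0 0 0;0.3 0 0 0 0 0 0;0.3 0 0 0 0 0 0;0.3 0 0 0 0 0 0;0.3 0 0 0 0 0 0;0.3 0 0 0 0 0 0;0.3 0 0 0 0 0 0", newtons=40)

```text
t: 5.15
eef_pos: [0.5128, 0.1538, 0.0406]
tool_rot: [0.0, 0.153, 0.988, 0.0]
contact_force: [-1.6, -0.8, 4.8]
gripper_width: 0.451
```

```bash
python3 s.py; python3 s.py
```

```text
Traceback (most recent call last):
  File "s.py", line 4, in <module>
    print('t',o['t'],'pos',o['eef_pos'].round(4),'yaw_y_deg',np.degrees(np.arctan2(R[1,1],R[0,1])).round(2),'F',o['contact_force'].round(2),'M',o['torque'].round(4),'tau7',o['joint_torque'][6].round(4),'q7',o['q'][6].round(4),'g',o['gripper_width'].round(3))
                                                                                                                                                                                                                                      ^^^^^^^^^^^^^^^^^^^^^^^^
AttributeError: 'float' object has no attribute 'round'
Traceback (most recent call last):
  File "s.py", line 4, in <module>
    print('t',o['t'],'pos',o['eef_pos'].round(4),'yaw_y_deg',np.degrees(np.arctan2(R[1,1],R[0,1])).round(2),'F',o['contact_force'].round(2),'M',o['torque'].round(4),'tau7',o['joint_torque'][6].round(4),'q7',o['q'][6].round(4),'g',o['gripper_width'].round(3))
                                                                                                                                                                                                                                      ^^^^^^^^^^^^^^^^^^^^^^^^
AttributeError: 'float' object has no attribute 'round'
```

```bash
sed -i "s/o\['gripper_width'\].round(3)/round(float(o['gripper_width']),3)/" s.py; python3 s.py; python3 s.py
```

```text
t 5.15 pos [0.5128 0.1538 0.0406] yaw_y_deg 72.37 F [-1.59 -0.82  4.82] M [0.143  0.271  0.0389] tau7 -0.0003 q7 1.007 g 0.451
t 5.15 pos [0.5128 0.1538 0.0406] yaw_y_deg 72.37 F [-1.59 -0.82  4.82] M [0.143  0.271  0.0389] tau7 -0.0003 q7 1.007 g 0.451
```

Emit:
move_arm(increments="0.3 0 0 0 0 0 -0.02;0.3 0 0 0 0 0 -0.02;0.3 0 0 0 0 0 -0.02;0.3 0 0 0 0 0 -0.02;0.3 0 0 0 0 0 0;0.3 0 0 0 0 0 0;0.3 0 0 0 0 0 0;0.3 0 0 0 0 0 0")

```text
t: 6.15
eef_pos: [0.5128, 0.1538, 0.0406]
tool_rot: [0.0, 0.192, 0.981, 0.0]
contact_force: [-1.0, 0.2, 5.0]
gripper_width: 0.452
```

```bash
python3 s.py
```

```text
t 6.15 pos [0.5128 0.1538 0.0406] yaw_y_deg 67.81 F [-0.97  0.17  4.96] M [0.0676 0.2204 0.1099] tau7 -0.0767 q7 0.9419 g 0.452
```

Emit:
move_arm(increments="0.3 0 0 0 0 0 -0.02;0.3 0 0 0 0 0 -0.02;0.3 0 0 0 0 0 -0.02;0.3 0 0 0 0 0 -0.02;0.3 0 0 0 0 0 0;0.3 0 0 0 0 0 0;0.3 0 0 0 0 0 0;0.3 0 0 0 0 0 0")

```text
t: 7.15
eef_pos: [0.5129, 0.1538, 0.0406]
tool_rot: [0.0, 0.231, 0.973, 0.0]
contact_force: [-1.4, 0.5, 5.2]
gripper_width: 0.452
```

```bash
python3 s.py
```

```text
t 7.15 pos [0.5129 0.1538 0.0406] yaw_y_deg 63.23 F [-1.38  0.52  5.23] M [0.0536 0.2684 0.1138] tau7 -0.1218 q7 0.8769 g 0.452
```

Emit:
move_arm(increments="0.3 0 0 0 0 0 -0.0436;0.3 0 0 0 0 0 -0.0436;0.3 0 0 0 0 0 -0.0436;0.3 0 0 0 0 0 -0.0436;0.3 0 0 0 0 0 -0.0436;0.3 0 0 0 0 0 -0.0436;0.3 0 0 0 0 0 0;0.3 0 0 0 0 0 0")

```text
t: 8.15
eef_pos: [0.513, 0.154, 0.0406]
tool_rot: [0.0, 0.357, 0.934, 0.001]
contact_force: [-1.2, 0.5, 5.6]
gripper_width: 0.451
```

```bash
python3 s.py
```

```text
t 8.15 pos [0.513  0.154  0.0406] yaw_y_deg 48.21 F [-1.2   0.48  5.6 ] M [0.1576 0.2531 0.155 ] tau7 -0.1189 q7 0.6643 g 0.451
```

Emit:
move_arm(increments="0.3 0 0 0 0 0 -0.0436;0.3 0 0 0 0 0 -0.0436;0.3 0 0 0 0 0 -0.0436;0.3 0 0 0 0 0 -0.0436;0.3 0 0 0 0 0 -0.0436;0.3 0 0 0 0 0 -0.0436;0.3 0 0 0 0 0 0;0.3 0 0 0 0 0 0")

```text
t: 9.15
eef_pos: [0.513, 0.1541, 0.0407]
tool_rot: [0.0, 0.475, 0.88, 0.001]
contact_force: [-1.0, 1.1, 5.7]
gripper_width: 0.451
```

```bash
python3 s.py
```

```text
t 9.15 pos [0.513  0.1541 0.0407] yaw_y_deg 33.22 F [-0.95  1.07  5.75] M [0.2053 0.2368 0.0685] tau7 -0.1191 q7 0.4539 g 0.451
```

Emit:
move_arm(increments="0.3 0 0 0 0 0 -0.0436;0.3 0 0 0 0 0 -0.0436;0.3 0 0 0 0 0 -0.0436;0.3 0 0 0 0 0 -0.0436;0.3 0 0 0 0 0 -0.0436;0.3 0 0 0 0 0 -0.0436;0.3 0 0 0 0 0 0;0.3 0 0 0 0 0 0")

```text
t: 10.15
eef_pos: [0.5131, 0.1541, 0.0407]
tool_rot: [0.0, 0.586, 0.81, 0.001]
contact_force: [-0.8, 1.4, 6.1]
gripper_width: 0.454
```

```bash
python3 s.py
```

```text
t 10.15 pos [0.5131 0.1541 0.0407] yaw_y_deg 18.24 F [-0.83  1.37  6.05] M [0.2245 0.1788 0.1223] tau7 -0.1194 q7 0.2452 g 0.454
```

Emit:
move_arm(increments="0.3 0 0 0 0 0 -0.02;0.3 0 0 0 0 0 -0.02;0.3 0 0 0 0 0 -0.02;0.3 0 0 0 0 0 -0.02;0.3 0 0 0 0 0 -0.02;0.3 0 0 0 0 0 0;0.3 0 0 0 0 0 0;0.3 0 0 0 0 0 0")

```text
t: 11.15
eef_pos: [0.5132, 0.1541, 0.0406]
tool_rot: [0.0, 0.626, 0.78, 0.001]
contact_force: [0.6, 1.7, 5.3]
gripper_width: 0.455
```

```bash
python3 s.py
```

```text
t 11.15 pos [0.5132 0.1541 0.0406] yaw_y_deg 12.47 F [0.55 1.68 5.3 ] M [ 0.289   0.1431 -0.0213] tau7 -0.0005 q7 0.1654 g 0.455
```

Emit:
move_arm(increments="0.3 0 0 0 0 0 -0.04;0.3 0 0 0 0 0 -0.04;0.3 0 0 0 0 0 -0.04;0.3 0 0 0 0 0 -0.0418;0.3 0 0 0 0 0 0;0.3 0 0 0 0 0 0;0.3 0 0 0 0 0 0;0.3 0 0 0 0 0 0")

```text
t: 12.15
eef_pos: [0.5133, 0.1542, 0.0407]
tool_rot: [0.0, 0.687, 0.727, 0.001]
contact_force: [0.0, 1.2, 5.5]
gripper_width: 0.455
```

```bash
python3 s.py
```

```text
t 12.15 pos [0.5133 0.1542 0.0407] yaw_y_deg 3.22 F [0.03 1.16 5.52] M [0.3097 0.1069 0.0785] tau7 -0.1158 q7 0.0376 g 0.455
```

Emit:
move_arm(increments="0.3 0 0 0 0 0 -0.0436;0.3 0 0 0 0 0 -0.0436;0.3 0 0 0 0 0 -0.0436;0.3 0 0 0 0 0 -0.0436;0.3 0 0 0 0 0 -0.0436;0.3 0 0 0 0 0 -0.0436;0.3 0 0 0 0 0 0;0.3 0 0 0 0 0 0")

```text
t: 13.15
eef_pos: [0.5134, 0.1541, 0.0407]
tool_rot: [0.0, 0.776, 0.631, 0.001]
contact_force: [0.6, 1.7, 4.6]
gripper_width: 0.454
```

```bash
python3 s.py
```

```text
t 13.15 pos [0.5134 0.1541 0.0407] yaw_y_deg -11.82 F [0.56 1.74 4.55] M [0.3655 0.0071 0.1053] tau7 -0.1182 q7 -0.1687 g 0.454
```

Five clicks passed, and the stop has not been reached.

Emit:
move_arm(increments="0.3 0 0 0 0 0 -0.0436;0.3 0 0 0 0 0 -0.0436;0.3 0 0 0 0 0 -0.0436;0.3 0 0 0 0 0 -0.0436;0.3 0 0 0 0 0 -0.0436;0.3 0 0 0 0 0 -0.0436;0.3 0 0 0 0 0 0;0.3 0 0 0 0 0 0")

```text
t: 14.15
eef_pos: [0.5136, 0.1541, 0.0407]
tool_rot: [0.0, 0.852, 0.524, 0.001]
contact_force: [1.3, 1.3, 5.0]
gripper_width: 0.451
```

```bash
python3 s.py
```

```text
t 14.15 pos [0.5136 0.1541 0.0407] yaw_y_deg -26.78 F [1.27 1.27 5.  ] M [ 0.3668 -0.0616  0.213 ] tau7 -0.227 q7 -0.3731 g 0.451
```

The torque is 0.227 N m with the dial held 9.1° past the detent, so the dial is home at click 6 and below the 0.36 limit. Next I back off to the home phase.

Emit:
move_arm(increments="0.3 0 0 0 0 0 0.04;0.3 0 0 0 0 0 0.04;0.3 0 0 0 0 0 0.04;0.3 0 0 0 0 0 0.04;0.3 0 0 0 0 0 0;0.3 0 0 0 0 0 0;0.3 0 0 0 0 0 0;0.3 0 0 0 0 0 0")

```text
t: 15.15
eef_pos: [0.5135, 0.1541, 0.0406]
tool_rot: [-0.0, 0.807, 0.59, 0.001]
contact_force: [-0.6, 2.2, 6.1]
gripper_width: 0.452
```

```bash
python3 s.py
```

```text
t 15.15 pos [0.5135 0.1541 0.0406] yaw_y_deg -17.67 F [-0.64  2.19  6.08] M [ 0.4306 -0.0213  0.0648] tau7 0.0001 q7 -0.2486 g 0.452
```

Emit:
move_arm(increments="0.3 0 0 0 0 0 0.04;0.3 0 0 0 0 0 0.04;0.3 0 0 0 0 0 0.04;0.3 0 0 0 0 0 0.04;0.3 0 0 0 0 0 0;0.3 0 0 0 0 0 0;0.3 0 0 0 0 0 0;0.3 0 0 0 0 0 0")

```text
t: 16.15
eef_pos: [0.5134, 0.1541, 0.0406]
tool_rot: [-0.0, 0.758, 0.653, 0.001]
contact_force: [-1.1, 1.9, 6.2]
gripper_width: 0.451
```

```bash
python3 s.py
```

```text
t 16.15 pos [0.5134 0.1541 0.0406] yaw_y_deg -8.53 F [-1.07  1.88  6.25] M [ 0.4557  0.0463 -0.0923] tau7 0.1178 q7 -0.1235 g 0.451
```

Emit:
move_arm(increments="0.3 0 0 0 0 0 0.0436;0.3 0 0 0 0 0 0.0436;0.3 0 0 0 0 0 0.0436;0.3 0 0 0 0 0 0.0436;0.3 0 0 0 0 0 0.0436;0.3 0 0 0 0 0 0.0436;0.3 0 0 0 0 0 0;0.3 0 0 0 0 0 0")

```text
t: 17.15
eef_pos: [0.5132, 0.1541, 0.0406]
tool_rot: [0.0, 0.666, 0.746, 0.001]
contact_force: [-0.9, 2.5, 6.6]
gripper_width: 0.455
```

```bash
python3 s.py
```

```text
t 17.15 pos [0.5132 0.1541 0.0406] yaw_y_deg 6.46 F [-0.85  2.5   6.56] M [ 0.4211  0.11   -0.114 ] tau7 0.1207 q7 0.0824 g 0.455
```

Emit:
move_arm(increments="0.3 0 0 0 0 0 0.0436;0.3 0 0 0 0 0 0.0436;0.3 0 0 0 0 0 0.0436;0.3 0 0 0 0 0 0.0436;0.3 0 0 0 0 0 0.0436;0.3 0 0 0 0 0 0.0436;0.3 0 0 0 0 0 0;0.3 0 0 0 0 0 0")

```text
t: 18.15
eef_pos: [0.5131, 0.1541, 0.0406]
tool_rot: [0.0, 0.563, 0.826, 0.001]
contact_force: [-0.2, 1.4, 7.1]
gripper_width: 0.455
```

```bash
python3 s.py
```

```text
t 18.15 pos [0.5131 0.1541 0.0406] yaw_y_deg 21.45 F [-0.24  1.4   7.05] M [ 0.4119  0.205  -0.1151] tau7 0.1208 q7 0.2899 g 0.455
```

Emit:
move_arm(increments="0.3 0 0 0 0 0 0.0436;0.3 0 0 0 0 0 0.0436;0.3 0 0 0 0 0 0.0436;0.3 0 0 0 0 0 0.0436;0.3 0 0 0 0 0 0.0436;0.3 0 0 0 0 0 0.0436;0.3 0 0 0 0 0 0;0.3 0 0 0 0 0 0")

```text
t: 19.15
eef_pos: [0.513, 0.154, 0.0406]
tool_rot: [0.0, 0.451, 0.893, 0.001]
contact_force: [-1.1, 1.5, 7.0]
gripper_width: 0.454
```

```bash
python3 s.py
```

```text
t 19.15 pos [0.513  0.154  0.0406] yaw_y_deg 36.43 F [-1.07  1.47  7.  ] M [ 0.3163  0.2306 -0.049 ] tau7 0.1209 q7 0.4988 g 0.454
```

Emit:
move_arm(increments="0.3 0 0 0 0 0 0.0436;0.3 0 0 0 0 0 0.0436;0.3 0 0 0 0 0 0.0436;0.3 0 0 0 0 0 0.0436;0.3 0 0 0 0 0 0.0436;0.3 0 0 0 0 0 0.0436;0.3 0 0 0 0 0 0;0.3 0 0 0 0 0 0")

```text
t: 20.15
eef_pos: [0.5129, 0.1539, 0.0406]
tool_rot: [0.0, 0.33, 0.944, 0.001]
contact_force: [-0.5, 1.5, 6.4]
gripper_width: 0.455
```

```bash
python3 s.py
```

```text
t 20.15 pos [0.5129 0.1539 0.0406] yaw_y_deg 51.42 F [-0.52  1.48  6.39] M [ 0.3254  0.2617 -0.093 ] tau7 0.1209 q7 0.7095 g 0.455
```

Four clicks passed. The fifth lands at yaw 57.35°, which is +5.93° (0.1035 rad).

Emit:
move_arm(increments="0.3 0 0 0 0 0 0.03;0.3 0 0 0 0 0 0.03;0.3 0 0 0 0 0 0.03;0.3 0 0 0 0 0 0.0235;0.3 0 0 0 0 0 0;0.3 0 0 0 0 0 -0.01;0.3 0 0 0 0 0 0;0.3 0 0 0 0 0 0")

```text
t: 21.15
eef_pos: [0.5129, 0.1539, 0.0406]
tool_rot: [0.0, 0.281, 0.96, 0.001]
contact_force: [-0.9, 1.7, 7.9]
gripper_width: 0.453
```

```bash
python3 s.py
```

```text
t 21.15 pos [0.5129 0.1539 0.0406] yaw_y_deg 57.37 F [-0.91  1.71  7.88] M [0.2081 0.2428 0.035 ] tau7 -0.003 q7 0.7934 g 0.453
```

Emit:
move_arm(increments="0.6 0 0 0 0 0 0;0.8 0 0 0 0 0 0;1 0 0 0 0 0 0;1 0 0 0 0 0 0;1 0 0 0 0 0 0;1 0 0 0 0 0 0;1 0 0 20 0 0 0;1 0 0 30 0 0 0")

```text
t: 22.15
eef_pos: [0.5117, 0.1529, 0.0898]
tool_rot: [-0.001, 0.28, 0.96, -0.001]
contact_force: [0.1, -0.1, -0.2]
gripper_width: 1.002
```

```bash
python3 s.py
```

```text
t 22.15 pos [0.5117 0.1529 0.0898] yaw_y_deg 57.47 F [ 0.09 -0.14 -0.18] M [ 0.0077 -0.0613  0.0477] tau7 0.2294 q7 0.7627 g 1.002
```

Emit:
move_arm(increments="1 0 0 40 0 0 0;0.5 0 0 40 0 0 0.14;0 -2 -20 0 0 0 0.14;0 -2 -25 0 0 0 0.14;0 -2 -25 0 0 0 0.14;0 -2 -25 0 0 0 0.14;0 -2 -25 0 0 0 0.14;0 -2 -18 0 0 0 0.108")

```text
t: 23.15
eef_pos: [0.5002, 0.014, 0.17]
tool_rot: [-0.0, -0.19, 0.982, -0.0]
contact_force: [0.5, 0.2, -0.1]
gripper_width: 0.003
```

```bash
python3 s.py;  python3 - <<'E'
from h import *
p,d=vision.read_camera("top"); cv2.imwrite("pics/t2.png",cv2.resize(p[140:340,140:410,::-1],None,fx=2.9,fy=2.9,interpolation=cv2.INTER_CUBIC))
E
```

```text
t 23.15 pos [0.5002 0.014  0.17  ] yaw_y_deg 111.95 F [ 0.51  0.17 -0.13] M [ 0.0476 -0.0507  0.0418] tau7 -1.2961 q7 1.8729 g 0.003
```

View pics/t2.png

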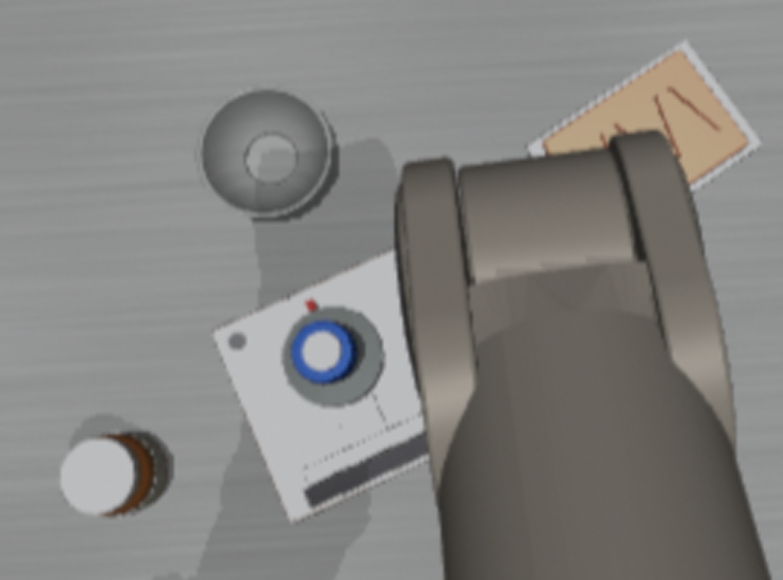

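The top view shows the dial (323,351), jar, dish and board unmoved, and the dial free. Next I lower beside the lever to z of about 0.062.

Emit:
move_arm(increments="0 0 0 -20 0 0 0;0 0 0 -25 0 0 0;0 0 0 -25 0 0 0;0 0 0 -20 0 0 0;0 0 0 -12 0 0 0;0 0 0 -6 0 0 0;0 0 0 0 0 0 0;0 0 0 0 0 0 0")

```text
t: 24.2
eef_pos: [0.5011, 0.0154, 0.0626]
tool_rot: [0.001, -0.189, 0.982, 0.0]
contact_force: [-0.1, -0.1, -0.0]
gripper_width: -0.0
```

```bash
python3 s.py
```

```text
t 24.2 pos [0.5011 0.0154 0.0626] yaw_y_deg 111.78 F [-0.06 -0.08 -0.02] M [ 0.0237 -0.0762 -0.0613] tau7 -0.0042 q7 1.9246 g -0.0
```

Emit:
move_arm(increments="0 7.4 3 0 0 0 0;0 7.4 3 0 0 0 0;0 7.4 3 0 0 0 0;0 7.4 3 0 0 0 0;0 7.4 3 0 0 0 0;0 7.4 3 0 0 0 0;0 0 0 0 0 0 0;0 0 0 0 0 0 0")

```text
t: 25.2
eef_pos: [0.5518, 0.0355, 0.0674]
tool_rot: [0.006, -0.189, 0.982, 0.001]
contact_force: [-2.6, 2.2, 33.9]
gripper_width: -0.001
```

```bash
python3 s.py
```

```text
t 25.2 pos [0.5518 0.0355 0.0674] yaw_y_deg 111.82 F [-2.62  2.24 33.95] M [0.6651 0.2384 0.0172] tau7 -0.024 q7 1.9091 g -0.001
```

Emit:
move_arm(increments="0 3.7 1.5 0 0 0 0;0 3.7 1.5 0 0 0 0;0 1.9 0.7 0 0 0 0;0 1.9 0.7 0 0 0 0;0 0 0 0 0 0 0;0 0 0 0 0 0 0;0 0 0 0 0 0 0;0 0 0 0 0 0 0")

```text
t: 26.2
eef_pos: [0.5636, 0.0403, 0.067]
tool_rot: [0.007, -0.189, 0.982, 0.001]
contact_force: [2.2, 3.8, 26.0]
gripper_width: 0.001
```

```bash
python3 s.py
python3 - <<'E'
from h import *
for n in ("scene","wrist"):
    p,d=vision.read_camera(n); cv2.imwrite(f"pics/{n}3.png",p[:,:,::-1])
    if n=="scene": cv2.imwrite("pics/s3c.png",cv2.resize(p[130:300,280:520,::-1],None,fx=3.3,fy=3.3,interpolation=cv2.INTER_CUBIC))
E
```

```text
t 26.2 pos [0.5636 0.0403 0.067 ] yaw_y_deg 111.84 F [ 2.18  3.79 26.03] M [ 0.7792 -0.7052  0.0104] tau7 -0.0225 q7 1.9055 g 0.001
```

View pics/s3c.png

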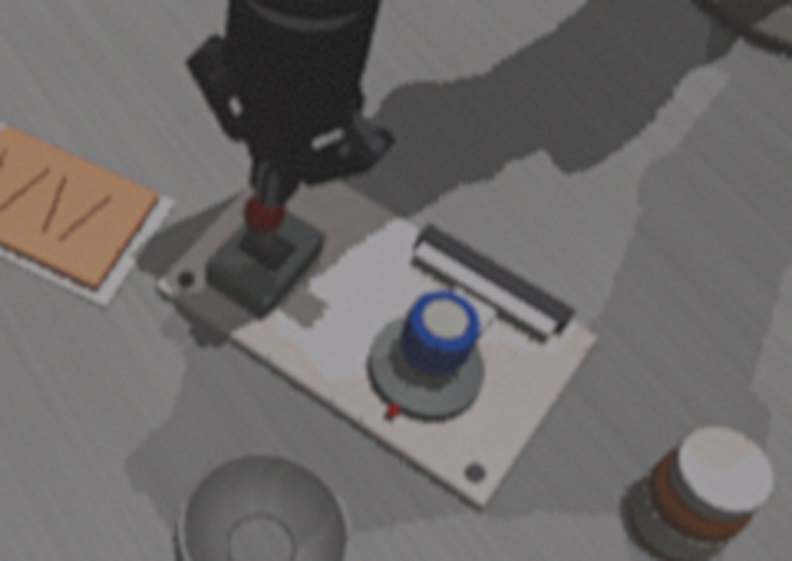

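View pics/wrist3.png

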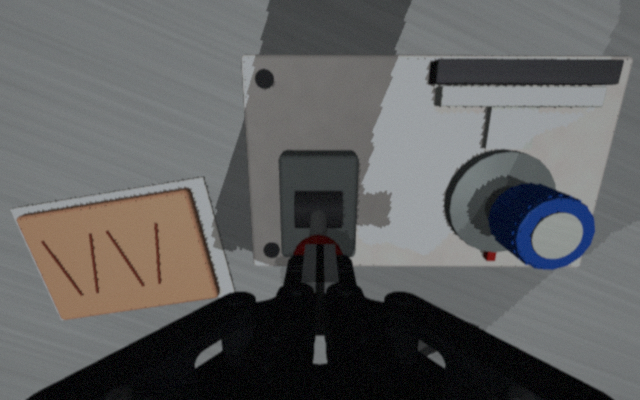

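Run:
```python
from h import *
from scipy.spatial.transform import Rotation as Ro
o=bot.get_obs(); w,x,y,z=o['tool_rot']; R=Ro.from_quat([x,y,z,w]).as_matrix()
p,d=vision.read_camera("wrist")
c=vision.calibration("wrist");T=c['hand_eye']
def pj(X):
    q=R.T@(np.array(X)-o['eef_pos']); q=T[:3,:3].T@(q-T[:3,3]); return (q[:2]/q[2]*c['fx']+[c['cx'],c['cy']]).round(1),q[2].round(3)
ex=np.array([.9293,.3692,0]);ey=np.array([-.3692,.9293,0]);L=np.array([.5591,.0380,0])
print('tcp',pj(o['eef_pos']))
for a in (0,.25,.5,.75,1): 
    B=L+ex*.055*np.sin(a-.5)+[0,0,.034+.055*np.cos(a-.5)]; print(a,B.round(4),pj(B))
v,u=np.indices(d.shape)
P=np.stack([(u-c['cx'])/c['fx']*d,(v-c['cy'])/c['fy']*d,d],-1)@T[:3,:3].T+T[:3,3]
W=P@R.T+o['eef_pos']; C=np.stack([(W-L)@ex,(W-L)@ey,W[...,2]],-1)
for r in range(200,330,6): print(r,[ (tuple((C[r,cc]*1000).round().astype(int)),tuple(p[r,cc])) for cc in (305,318,330)])
cv2.imwrite("pics/w3c.png",cv2.resize(p[190:330,220:420,::-1],None,fx=3.9,fy=3.9,interpolation=cv2.INTER_CUBIC))
```

```text
tcp (array([319., 235.]), np.float64(0.188))
0 [0.5346 0.0283 0.0823] (array([318.2, 187.8]), np.float64(0.165))
0.25 [0.5465 0.033  0.0873] (array([318.1, 215.8]), np.float64(0.164))
0.5 [0.5591 0.038  0.089 ] (array([318., 243.]), np.float64(0.166))
0.75 [0.5717 0.043  0.0873] (array([318. , 266.1]), np.float64(0.172))
1 [0.5836 0.0477 0.0823] (array([318., 283.]), np.float64(0.18))
200 [((np.int64(-8), np.int64(-8), np.int64(43)), (np.uint8(28), np.uint8(25), np.uint8(30))), ((np.int64(-8), np.int64(0), np.int64(44)), (np.uint8(28), np.uint8(29), np.uint8(27))), ((np.int64(-8), np.int64(7), np.int64(43)), (np.uint8(27), np.uint8(26), np.uint8(28)))]
206 [((np.int64(-5), np.int64(-8), np.int64(46)), (np.uint8(33), np.uint8(34), np.uint8(36))), ((np.int64(-5), np.int64(0), np.int64(45)), (np.uint8(26), np.uint8(29), np.uint8(31))), ((np.int64(-5), np.int64(7), np.int64(45)), (np.uint8(28), np.uint8(32), np.uint8(32)))]
212 [((np.int64(-1), np.int64(-8), np.int64(46)), (np.uint8(39), np.uint8(38), np.uint8(39))), ((np.int64(-3), np.int64(0), np.int64(50)), (np.uint8(48), np.uint8(49)
[... 4565 characters left out ...]
nt64(0), np.int64(137)), (np.uint8(0), np.uint8(2), np.uint8(0))), ((np.int64(-9), np.int64(4), np.int64(158)), (np.uint8(0), np.uint8(6), np.uint8(0)))]
320 [((np.int64(-12), np.int64(-3), np.int64(165)), (np.uint8(3), np.uint8(5), np.uint8(6))), ((np.int64(9), np.int64(0), np.int64(137)), (np.uint8(19), np.uint8(22), np.uint8(22))), ((np.int64(-6), np.int64(4), np.int64(157)), (np.uint8(12), np.uint8(13), np.uint8(13)))]
326 [((np.int64(-11), np.int64(-3), np.int64(166)), (np.uint8(11), np.uint8(10), np.uint8(14))), ((np.int64(11), np.int64(0), np.int64(137)), (np.uint8(11), np.uint8(11), np.uint8(12))), ((np.int64(-4), np.int64(4), np.int64(157)), (np.uint8(0), np.uint8(6), np.uint8(5)))]
```

View pics/w3c.png

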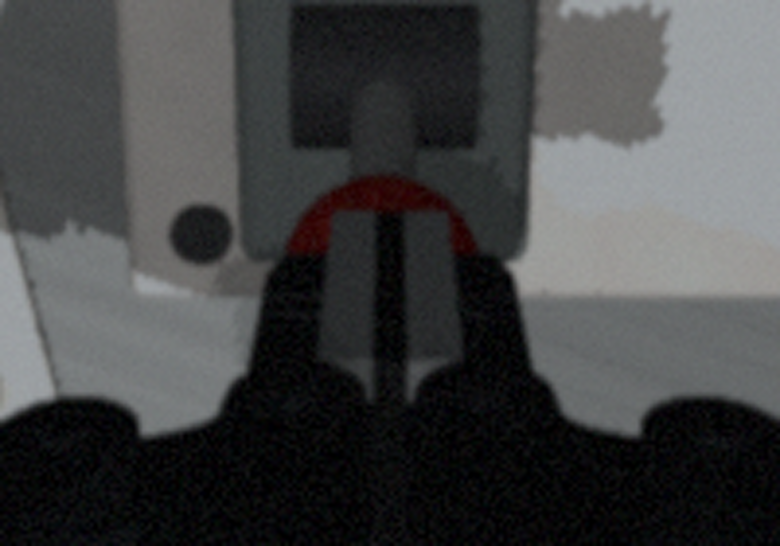

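Run:
```python
from h import *
c=vision.calibration("wrist");T=c['hand_eye']
def tool(d):
    v,u=np.indices(d.shape)
    return np.stack([(u-c['cx'])/c['fx']*d,(v-c['cy'])/c['fy']*d,d],-1)@T[:3,:3].T+T[:3,3]
d=np.load("pics/w1.npy");P=tool(d)
m=(d>0)&(d<.2); print('w1 near pts z max',np.percentile(P[m][:,2],[50,90,99,100]).round(3))
for r in range(255,330,10): print(r,(P[r,212]*1000).round(),(P[r,428]*1000).round())
p,d=vision.read_camera("wrist");P=tool(d)
for r in range(225,300,8): print(r,[(P[r,cc]*1000).round() for cc in (308,318,328)])
o=bot.get_obs();print(o['eef_pos'],o['contact_force'],o['q'])
```

```text
w1 near pts z max [-0.106 -0.074 -0.052 -0.045]
255 [-116. -137.  217.] [-112.  135.  208.]
265 [  9. -42. -54.] [ 10.  43. -55.]
275 [  6. -42. -56.] [  6.  43. -56.]
285 [  2. -42. -57.] [  2.  43. -58.]
295 [ -3. -43. -57.] [ -1.  43. -59.]
305 [ -6. -42. -59.] [ -5.  43. -60.]
315 [-10. -43. -59.] [ -9.  43. -61.]
325 [-211. -142.  205.] [-222.  149.  219.]
225 [array([-3., -7., 24.]), array([ 4., -1.,  4.]), array([-3.,  6., 23.])]
233 [array([-11.,  -7.,  31.]), array([ 3., -1., -5.]), array([-11.,   6.,  30.])]
241 [array([  7.,  -5., -24.]), array([  7.,  -0., -25.]), array([  6.,   4., -24.])]
249 [array([ 11.,  -5., -43.]), array([ 10.,  -0., -41.]), array([ 11.,   4., -43.])]
257 [array([ 11.,  -4., -51.]), array([ 11.,  -0., -50.]), array([ 11.,   4., -51.])]
265 [array([ 11.,  -4., -58.]), array([ 11.,  -0., -58.]), array([ 11.,   4., -57.])]
273 [array([ 11.,  -4., -64.]), array([ 11.,  -0., -63.]), array([ 11.,   3., -64.])]
281 [array([ 12.,  -4., -71.]), array([ 11.,  -0., -70.]), array([ 11.,   3., -70.])]
289 [array([ 12.,  -3., -77.]), array([  8.,  -0., -70.]), array([ 12.,   3., -77.])]
297 [array([ 11.,  -3., -80.]), array([  5.,  -0., -70.]), array([ 12.,   3., -81.])]
[0.56365575 0.04023411 0.06699035] [ 2.06331783  3.19149714 23.88001713] [-0.35263091  0.45805488  0.21884265  1.95757903 -0.14757632  0.72646697
  1.90551256]
```

The wrist view shows the lever only part-way: the ball centre is about +10 mm past the hinge, at a swing of about 0.68. The finger tips look as if they are riding on top of the ball. I'll lift off and look again.

Emit:
move_arm(increments="0 0 0 10 0 0 0;0 0 0 20 0 0 0;0 0 0 20 0 0 0;0 -15 -6 10 0 0 0;0 -20 -8 0 0 0 0;0 -20 -8 0 0 0 0;0 0 0 0 0 0 0;0 0 0 0 0 0 0")

```text
t: 27.4
eef_pos: [0.5012, 0.0158, 0.122]
tool_rot: [0.0, -0.189, 0.982, 0.0]
contact_force: [-0.1, 0.5, -0.2]
gripper_width: 0.002
```

```bash
python3 s.py
python3 - <<'E'
from h import *
from scipy.spatial.transform import Rotation as Ro
o=bot.get_obs(); w,x,y,z=o['tool_rot']; R=Ro.from_quat([x,y,z,w]).as_matrix()
ex=np.array([.9293,.3692,0]);ey=np.array([-.3692,.9293,0]);L=np.array([.5591,.0380,0])
c=vision.calibration("wrist");T=c['hand_eye']
ims=[]
for n in ("wrist","scene"):
    p,d=vision.read_camera(n)
    if n=="wrist":
        v,u=np.indices(d.shape)
        P=np.stack([(u-c['cx'])/c['fx']*d,(v-c['cy'])/c['fy']*d,d],-1)@T[:3,:3].T+T[:3,3]
        W=P@R.T+o['eef_pos']
    else: W=cloud(n,d)
    C=np.stack([(W-L)@ex,(W-L)@ey,W[...,2]],-1)*1000
    H,S,V=[a.astype(int) for a in cv2.split(cv2.cvtColor(p,cv2.COLOR_RGB2HSV))]
    m=((H<8)|(H>172))&(S>140)&(V>35)&(d>0)&(C[...,2]>60)&(abs(C[...,1])<20)&(abs(C[...,0])<60)
    q=C[m]; print(n,len(q),q.min(0).round(1),q.max(0).round(1),np.median(q,0).round(1))
    if len(q)>10:
        A=np.c_[2*q,np.ones(len(q))]; s=np.linalg.lstsq(A,(q**2).sum(1),rcond=None)[0]; print('sphere',s[:3].round(1),np.sqrt(s[3]+(s[:3]**2).sum()).round(1))
    Q=(W-o['eef_pos'])@R*1000
    near=(d>0)&(np.abs(Q[...,0])<25)&(np.abs(Q[...,1])<20)&(Q[...,2]>-100)&(Q[...,2]<10)
    print('near tool z hist',np.histogram(Q[near][:,2],bins=range(-100,11,10)))
    if near.any(): print('tip',Q[near][np.argsort(-Q[near][:,2])[:6]].round(0))
    cv2.imwrite(f"pics/{n}4.png",cv2.resize(p[130:300,280:520,::-1] if n=="scene" else p[:,:,::-1],None,fx=3.3 if n=="scene" else 1,fy=3.3 if n=="scene" else 1,interpolation=cv2.INTER_CUBIC))
E
```

```text
t 27.4 pos [0.5012 0.0158 0.122 ] yaw_y_deg 111.79 F [-0.06  0.48 -0.21] M [ 0.0073 -0.0157 -0.0853] tau7 0.0011 q7 1.8922 g 0.002Traceback (most recent call last):
  File "<stdin>", line 17, in <module>
    return umr_minimum(a, axis, None, out, keepdims, initial, where)
ValueError: zero-size array to reduction operation minimum which has no identity
```

```bash
cat > look.py <<'E'
import sys
from h import *
from scipy.spatial.transform import Rotation as Ro
o=bot.get_obs(); w,x,y,z=o['tool_rot']; R=Ro.from_quat([x,y,z,w]).as_matrix()
ex=np.array([.9293,.3692,0]);ey=np.array([-.3692,.9293,0]);L=np.array([.5591,.0380,0])
c=vision.calibration("wrist");T=c['hand_eye']
for n in sys.argv[2:]:
    p,d=vision.read_camera(n)
    if n=="wrist":
        v,u=np.indices(d.shape)
        P=np.stack([(u-c['cx'])/c['fx']*d,(v-c['cy'])/c['fy']*d,d],-1)@T[:3,:3].T+T[:3,3]
        W=P@R.T+o['eef_pos']
    else: W=cloud(n,d)
    cv2.imwrite(f"pics/{n}{sys.argv[1]}.png",cv2.resize(p[130:300,280:520,::-1] if n=="scene" else p[:,:,::-1],None,fx=3.3 if n=="scene" else 1,fy=3.3 if n=="scene" else 1,interpolation=cv2.INTER_CUBIC))
    C=np.stack([(W-L)@ex,(W-L)@ey,W[...,2]],-1)*1000
    r,g,b=[p[...,i].astype(int) for i in range(3)]
    m=(r>2.2*g)&(r>2.2*b)&(r>30)&(d>0)&(C[...,2]>60)&(abs(C[...,1])<20)&(abs(C[...,0])<60)
    q=C[m]; print(n,len(q))
    if len(q)>10:
        print(q.min(0).round(1),q.max(0).round(1),np.median(q,0).round(1))
        A=np.c_[2*q,np.ones(len(q))]; s=np.linalg.lstsq(A,(q**2).sum(1),rcond=None)[0]; print('sphere',s[:3].round(1),np.sqrt(s[3]+(s[:3]**2).sum()).round(1))
    Q=(W-o['eef_pos'])@R*1000
    near=(d>0)&(np.abs(Q[...,0])<25)&(np.abs(Q[...,1])<20)&(Q[...,2]>-100)&(Q[...,2]<10)
    if near.any(): print('tip',Q[near][np.argsort(-Q[near][:,2])[:4]].round(0).tolist())
E
python3 look.py 4 wrist scene
```

```text
wrist 0
tip [[10.0, 3.0, -36.0], [11.0, -5.0, -37.0], [11.0, 1.0, -37.0], [11.0, -3.0, -37.0]]
scene 70
[ 4.2 -8.7 91.8] [ 21.5  11.1 101.9] [13.1  2.1 97.3]
sphere [10.8  0.9 91.2] 9.8
tip [[-3.0, 7.0, -33.0], [-7.0, 7.0, -34.0], [-10.0, -5.0, -34.0], [-11.0, 5.0, -36.0]]
```

View pics/wrist4.png

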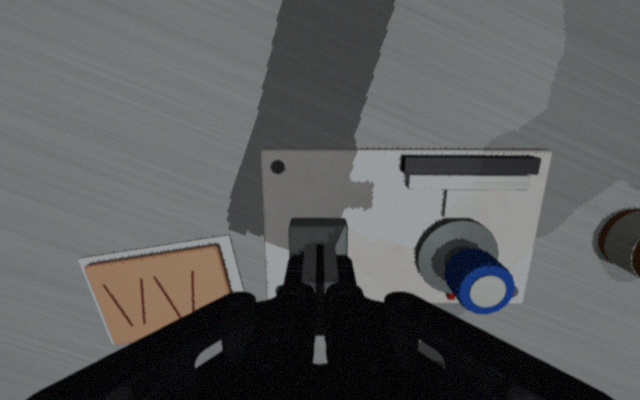

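View pics/scene4.png

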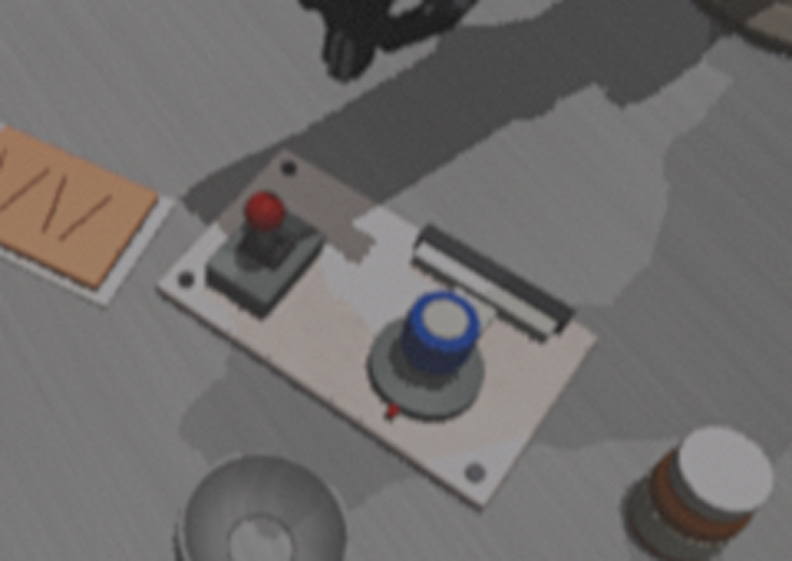

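Emit:
move_arm(increments="0 0 0 -20 0 0 0;0 0 0 -20 0 0 0;0 5.6 2.2 -18 0 0 0;0 7.4 3 -14 0 0 0;0 7.4 3 -8 0 0 0;0 7.4 3 -4 0 0 0;0 0 0 0 0 0 0;0 0 0 0 0 0 0")

```text
t: 28.55
eef_pos: [0.529, 0.0268, 0.0383]
tool_rot: [0.0, -0.189, 0.982, -0.0]
contact_force: [-0.6, 0.1, 0.5]
gripper_width: -0.003
```

```bash
python3 s.py; python3 look.py 5 scene
```

```text
t 28.55 pos [0.529  0.0268 0.0383] yaw_y_deg 111.78 F [-0.63  0.14  0.49] M [-0.0422 -0.0065 -0.0125] tau7 -0.0009 q7 1.9286 g -0.003
scene 0
tip [[-5.0, 17.0, 5.0], [-8.0, 19.0, 5.0], [-13.0, 17.0, 5.0], [-12.0, 6.0, 4.0]]
```

View pics/scene5.png

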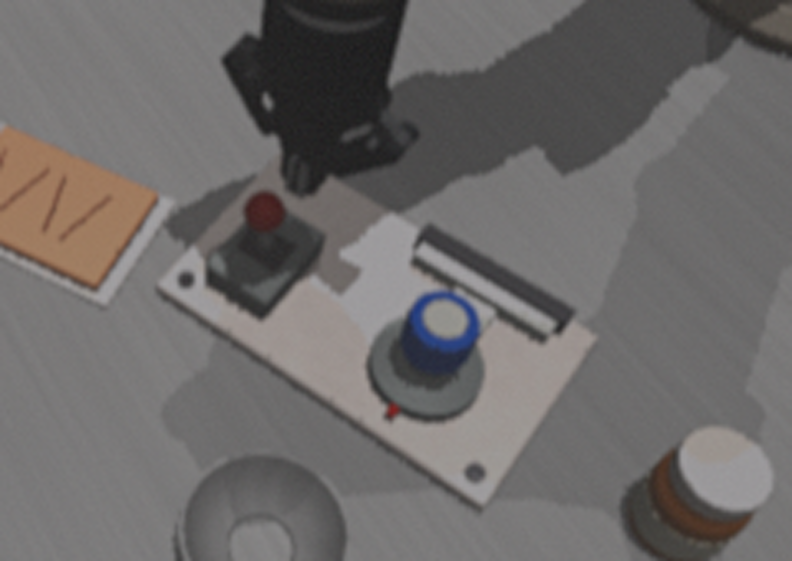

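Emit:
move_arm(increments="0 4.6 1.8 0 0 0 0;0 4.6 1.8 0 0 0 0;0 4.6 1.8 0 0 0 0;0 4.6 1.8 0 0 0 0;0 2.8 1.1 0 0 0 0;0 2.8 1.1 0 0 0 0;0 1.9 0.7 0 0 0 0;0 0 0 0 0 0 0")

```text
t: 29.6
eef_pos: [0.5548, 0.037, 0.0379]
tool_rot: [-0.0, -0.189, 0.982, 0.0]
contact_force: [-0.7, -1.1, -1.2]
gripper_width: -0.001
```

```bash
python3 s.py; python3 look.py 6 wrist scene
```

```text
t 29.6 pos [0.5548 0.037  0.0379] yaw_y_deg 111.79 F [-0.73 -1.14 -1.24] M [-0.038   0.1266 -0.0156] tau7 -0.0046 q7 1.9189 g -0.001
wrist 223
[ 6.  -1.2 95.1] [ 26.9   3.4 109. ] [20.   0.9 97.5]
sphere [ 21.2   1.7 108.7] 11.9
tip [[21.0, 1.0, 3.0], [14.0, 17.0, 3.0], [7.0, 15.0, 3.0], [12.0, 13.0, 3.0]]
scene 0
tip [[18.0, 2.0, 5.0], [1.0, 16.0, 5.0], [10.0, 15.0, 4.0], [-21.0, 5.0, 4.0]]
```

View pics/scene6.png

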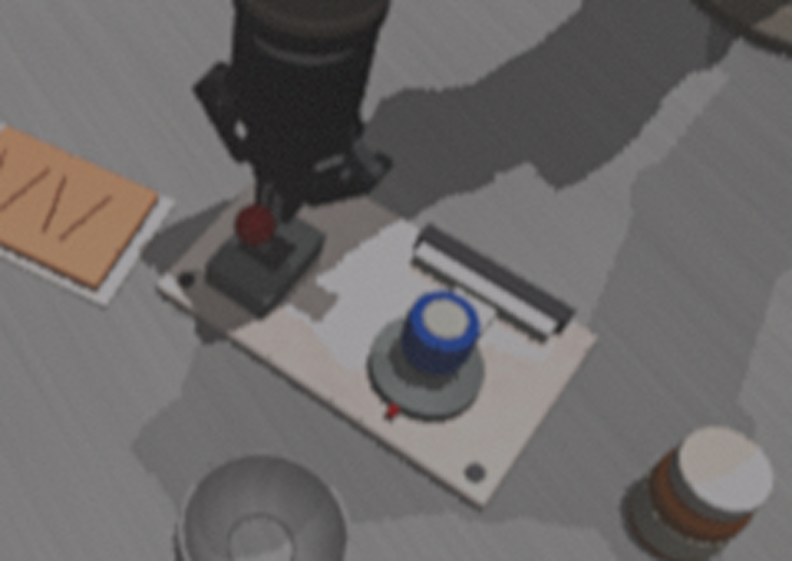

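The ball has moved on and the fingers now press its side with about 1 N. I'll continue the last 8 mm gently.

Emit:
move_arm(increments="0 1.9 0.7 0 0 0 0;0 1.9 0.7 0 0 0 0;0 1.9 0.7 0 0 0 0;0 0.9 0.4 0 0 0 0;0 0 0 0 0 0 0;0 0 0 0 0 0 0;0 0 0 0 0 0 0;0 0 0 0 0 0 0")

```text
t: 30.7
eef_pos: [0.5613, 0.0395, 0.038]
tool_rot: [-0.0, -0.189, 0.982, 0.0]
contact_force: [-1.5, -1.2, -0.3]
gripper_width: -0.0
```

```bash
python3 s.py
```

```text
t 30.7 pos [0.5613 0.0395 0.038 ] yaw_y_deg 111.79 F [-1.48 -1.23 -0.29] M [-0.0641  0.3266 -0.0215] tau7 0.0008 q7 1.9168 g -0.0
```

Emit:
move_arm(increments="0 0.5 0.2 0 0 0 0;0 0.5 0.2 0 0 0 0;0 0.5 0.2 0 0 0 0;0 0 0 0 0 0 0;0 0 0 0 0 0 0;0 0 0 0 0 0 0;0 0 0 0 0 0 0;0 0 0 0 0 0 0")

```text
t: 31.7
eef_pos: [0.5614, 0.0395, 0.0378]
tool_rot: [-0.001, -0.189, 0.982, -0.0]
contact_force: [-6.1, -1.4, 1.9]
gripper_width: -0.001
```

```bash
python3 s.py
```

```text
t 31.7 pos [0.5614 0.0395 0.0378] yaw_y_deg 111.77 F [-6.13 -1.38  1.9 ] M [-0.435   1.3048 -0.0342] tau7 0.0018 q7 1.9162 g -0.001
```

The end stop is reached: the tool stopped and the force rose to 6 N. I'll back off and check.

Emit:
move_arm(increments="0 -5 -2 0 0 0 0;0 -15 -6 0 0 0 0;0 -15 -6 15 0 0 0;0 0 0 40 0 0 0;0 0 0 50 0 0 0;0 0 20 50 0 0 0;0 0 0 20 0 0 0;0 0 0 0 0 0 0")

```text
t: 32.7
eef_pos: [0.5287, 0.0462, 0.2147]
tool_rot: [0.002, -0.189, 0.982, 0.0]
contact_force: [0.1, -0.5, -0.7]
gripper_width: -0.0
```

```bash
python3 s.py; python3 look.py 7 scene top wrist
```

```text
t 32.7 pos [0.5287 0.0462 0.2147] yaw_y_deg 111.8 F [ 0.06 -0.47 -0.7 ] M [-0.0117 -0.0518 -0.0196] tau7 -0.0461 q7 1.8146 g -0.0
scene 22
[21.7 -7.4 87. ] [37.2  4.2 95. ] [33.5 -1.4 91.5]
sphere [28.  -0.6 86.1] 8.8
tip [[-2.0, 7.0, -32.0], [-7.0, 7.0, -34.0], [-10.0, 5.0, -35.0], [-10.0, -2.0, -35.0]]
top 0
wrist 454
[ 15.9 -11.1  84.5] [37.6 10.9 99. ] [24.9 -0.1 94.3]
sphere [28.4 -0.6 85.6] 12.2
tip [[11.0, 5.0, -37.0], [11.0, -5.0, -37.0], [11.0, -6.0, -37.0], [11.0, -2.0, -37.0]]
```

View pics/scene7.png

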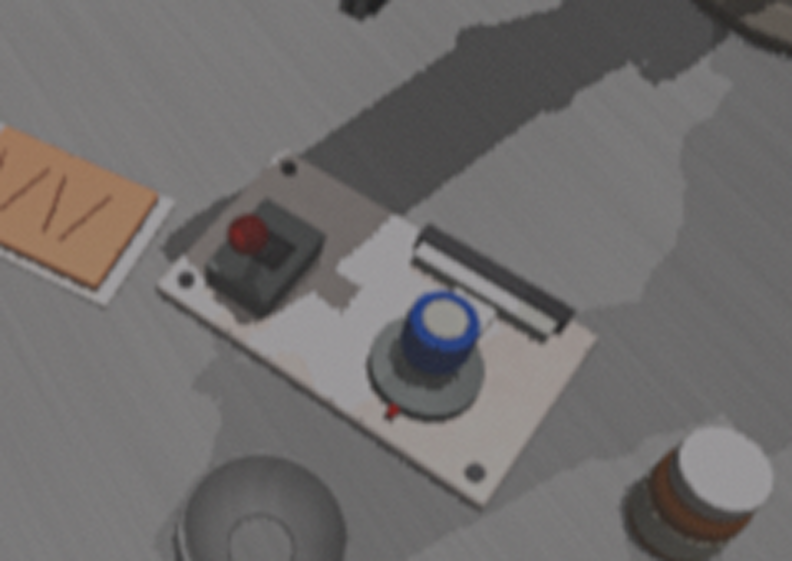

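View pics/wrist7.png

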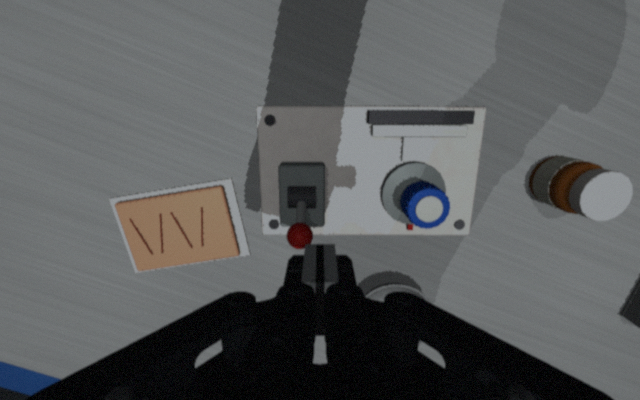

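Run:
```python
from station import bot
print(bot.hand_in())
```

```text
the job is handed in; nothing more can be done
None
```

I set the dial home and then five clicks back, put the lock lever fully over, and handed the job in at about 33 s. No verdict was given.

- **Dial home:** I turned it clockwise one click at a time, reading the wrist joint's torque. Each click peaked at about 0.12 N m. On the sixth click from the start it rose to 0.227 N m instead, which I took as the stop. That is below the 0.36 N m that counts as forced. The torque went back to zero at the matching angle, so the grip had not slipped.
- **Five clicks back:** I turned it anticlockwise exactly 75°. I felt the click torque before each of the five clicks, and the torque was back near zero in the fifth detent when I let go. The jaw opening itself is too coarse to confirm the count.
- **Lock lever:** My first push left it only part-way over, because the finger tips rode on top of the ball and pressed down on it with up to 34 N as read at the end of a move. I lifted off, came in lower and pushed again until it stopped against its end (about 6 N). The cameras then put the ball 28 mm past the hinge, against 26 mm expected at full swing.
- **Other objects:** In the last pictures the jar, dish and board look unmoved. I checked this by eye, not by measuring. The gripper was clear of everything.

**A disagreement:** both cameras showed the shut finger tips about 35 mm above the reported tool point. If that is right, I held the dial close to its top edge, not at the intended grip height. The torque readings still showed no slip.

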